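# Clear the filter deck and hold the bayonet cap home

### The job

Grip the wooden scraper block and wipe all three brass offcuts off the fume extractor's deck with it (not with the fingers), then set it back down on the bench, leaving the other things there alone. Take the filter cap by its bar, push it straight down into the collar with the bar in line with the two slots, and when it is home twist it a quarter turn clockwise (seen from above) against the spring. Finish holding it: still gripped, turned and pressed fully home, since the spring lifts it if let go.

Things in the scene. Friction and masses are not known exactly. Their poses are not given: they have to be found in the camera images.
- extractor: fixed grey fume extractor box, 180 x 180 mm, flat deck on top 60 mm above the bench; origin under its centre, on the bench. Along its +y side (y = 90 to 156 mm) an open steel catch tray, 160 x 66 mm, 26 mm high. On the deck an aluminium bayonet collar, its axis 35 mm to the +x side of the deck's middle; the rest of the deck is flat and open to its edges. Position and yaw vary
- seat (a point): point on the collar's axis at deck height (axes as the extractor's); the cap's origin lies here when fully home. The collar is 68 mm in outside diameter and stands 30 mm above the deck
- mouth (a point): centre of the collar's mouth, 30 mm above the deck (axes as the extractor's): a 42 mm bore with two opposite slots, 15 mm wide, reaching 29 mm from the axis, along the extractor's +x and -x. Between the slots the rim is a ledge 7 mm thick; below it is a cavity of 29 mm radius with stops that let the cap's lugs turn only clockwise from above, at most about 95 degrees
- strip (a point): point on the deck, 42 mm to the -x side of its middle (axes as the extractor's): middle of the strip to wipe. The scraper moved along the extractor's y, square to it and centred on this line, passes the collar with 8 mm to spare and covers all the offcuts
- follower (a joint): sprung disc, 40 mm diameter, in the collar: 0 = up (its top 26 mm above the deck), grows as it is pressed down, in m; it pushes up with 4.4 N at 0 plus 0.55 N per mm. The cap fully home holds it at 0.014 (12 N)
- cap: loose filter cap, about 0.22 kg, standing upright: black, round, like an upturned cup, 96 mm diameter, flat top 38 mm high, skirt 5 mm thick. On top a straight aluminium grip bar, 64 mm long (cap's x), 16 mm thick (y), from 38 to 76 mm height. Origin in the centre of the skirt's rim plane (underside), z up. Fully home the rim stands on the deck. The same when turned by half a turn
- lugs (a point): point on the cap's axis 12 mm above its rim plane: end of the cap's inner spigot (38 mm diameter) and underside of its two lugs, which point along the cap's +x and -x, in line with the bar; lugs 10 mm wide, 6 mm high, tips 26 mm from the axis. They can turn under the ledge when the rim is less than 5 mm above the deck; let go there, the spring lifts the cap those 5 mm
- scraper: loose wooden scraper block, about 0.15 kg, standing upright on the bench: foot 70 (x) x 30 (y) x 22 mm high with a steel edge, on it a grip 40 (x) x 20 (y) mm from 22 to 66 mm height; origin under the centre of the foot, z up
- chip0: loose brass offcut, 16 x 11 x 6 mm high, about 10 g, lying flat on the extractor's deck in the strip between the collar and the deck's -x edge (centre 22 to 38 mm on the -x side of the deck's middle, in the extractor's frame); origin under its centre
- chip1: loose brass offcut, 13 x 12 x 6 mm high, about 10 g, lying flat on the extractor's deck in the strip between the collar and the deck's -x edge (centre 22 to 38 mm on the -x side of the deck's middle, in the extractor's frame); origin under its centre
- chip2: loose brass offcut, 18 x 10 x 6 mm high, about 10 g, lying flat on the extractor's deck in the strip between the collar and the deck's -x edge (centre 22 to 38 mm on the -x side of the deck's middle, in the extractor's frame); origin under its centre
- driver: bystander: screwdriver lying on the bench; leave it alone
- spool: bystander: steel spool, 60 dia x 40 high; leave it alone
- jar: bystander: glass jar, 56 dia x 85 high; leave it alone
- meter: bystander: hand multimeter lying flat, 130 x 74 x 40 mm; leave it alone
- fan: bystander: square computer fan, 80 x 80 x 25 mm; leave it alone
- heatsink: bystander: finned aluminium heat sink, 50 x 40 x 26 mm; leave it alone
- wrench: bystander: wrench lying on the bench; leave it alone
Mind the look-alikes: they are no part of the job. There is more than one size of the scraper; the one meant has the size given above.

How it is judged:
On the way, in this order (a step that is already met when the one before it is completed fails the run):
1. all three offcuts are wiped off the deck while the scraper is held in the fingers (height (world z) of each of chip0, chip1, chip2 below 0.045 m and contact force between the fingers and scraper above 1 N), for 0.1 s.
2. the scraper stands or lies on the bench, let go (height (world z) of scraper below 0.03 m and contact force between the fingers and scraper below 0.1 N and linear speed of scraper below 0.05 m/s), for 0.1 s.
3. the cap is pushed down in the collar, its bar still in line with the slots (within 25 degrees), rim less than 5 mm above the deck (z of cap in the frame of seat below 0.005 m and horizontal distance between cap and seat below 0.005 m and angle between the x axis of cap and the x axis of extractor, either way round below 0.436 rad), for 0.02 s.
At the end, for the whole second after the job is handed in: cap upright in the collar (axis within 4 mm), turned 75 degrees or more, pressed home (rim within 3 mm of the deck, disc down over 10.5 mm), gripped by the fingers; all offcuts off the deck (below 45 mm); scraper resting on the bench (origin below 30 mm), untouched (all of step 2 and z of cap in the frame of seat between -0.004 and 0.003 m and horizontal distance between cap and seat below 0.004 m and angle between cap's own z axis and vertical below 0.1 rad and angle between the x axis of cap and the x axis of extractor, either way round above 1.3 rad and value of joint follower above 0.0105 m and contact force between the fingers and cap above 2 N and height (world z) of each of chip0, chip1, chip2 below 0.045 m and contact force between the arm and scraper below 0.1 N); the arm keeps its last pose, push and grip.
It fails at once if the fingers touch an offcut (contact force between the fingers and chip0 above 0.5 N or contact force between the fingers and chip1 above 0.5 N or contact force between the fingers and chip2 above 0.5 N).
It fails at once if another thing on the bench is moved more than 30 mm (distance of any of driver, spool, jar, meter, fan, heatsink, wrench from where it was at the start of the episode above 0.03 m).
It also fails if it takes over 67 s, if anything falls off the work surface, if the arm or the gripper's body presses on something with over 40 N, if the wrist force passes 120 N, or if a joint passes its speed limit or range.

### The arm

A 6-joint arm with a two-finger parallel gripper is mounted at the origin on the work surface. World frame = base frame: x ahead of the robot, y to its left, z up, the work surface at z = 0. Lengths are in m, angles in rad, forces in N, time in s.
With the tool pointing down it reaches from about 0.375 to 0.9 m from the base axis. Payload 3.1 kg.
Tool frame: the origin (TCP) lies at the very end of the fingers, on their centre line; the grasp point (between the pads) lies 19 mm behind it; z points along the fingers, y is the direction in which the jaws open and shut (so a half turn about z gives the same grasp; the last joint's range is limited). The gripper opens to 85 mm and grips with 20 to 120 N. Pads are 22 mm wide; open, the fingers measure 114 mm over their backs; the gripper's body (76 mm by 85 mm) begins 54 mm behind the grasp point. The pads swing forward as they close: fully open they stand 13 mm farther back than shut.
Start: joints at [-1.429, 0.527, 1.433, -0, 1.181, -0.178], TCP at [0.197, -0.593, 0.231] pointing down, gripper open.
Joint ranges: [-3.08, 3.08], [-0.75, 2.2], [0.22, 2.44], [-1.43, 4.57], [0, 2.65], [-2.85, 2.85]. Speed limits (rad/s): [2.79, 2.79, 3.14, 3.14, 3.14, 3.14].

### API

Orientations are given as a unit quaternion [x, y, z, w].
In Python, from station import manip gives the robot as it stands. The module is installed in compiled form; this text tells all that it offers.
- The arm moves only by the tool send_rows, never from a script. Its argument "commands" is a list of rows, each an object with "delta_pos": the shift along the world's x, y, z in cm, a list of three; "yaw": the turn about the world's z in rad. A call has 1 to 10 rows; each row shifts and turns the pose as measured when the row begins; what a row does not reach is not made up. A row lasts 1/8 s, in which the tool goes at most 62.5 mm and 10.7 degrees, less where a joint would pass 70% of its speed; a pose out of reach is approached as far as the arm can. A call is refused whole if a number of a shift passes 6.25 or a number of a turn 0.188, either way. A call with a gripper value outside its range is refused whole. "grip" is the closure, from -1 (fully open) to 1 (shut), set as the call begins (left out, the last holds). The fingers move at their own pace and stop on an object; "force" is the grip in N (left out, the last holds). Time passes only in rows, so rows that do not move let the fingers close. It gives the time, the measured TCP pose, the force and the opening at its end, in the units of the state.
- manip.sense(): the state, without advancing time (a new reading comes with each control period).
- manip.snapshot(name): name is "scene" or "top" or "wrist"; returns the picture (480x640x3 uint8, blue, green, red); there is no depth.
- manip.get_calibration(name): a dict with "fx", "fy", "cx", "cy" (pixels), "world_to_cam" (4x4, takes a point from world to camera coordinates); the wrist camera has in their place "mount" (4x4, takes a point from camera to tool coordinates, whose origin is the TCP and whose axes are the flange's). Camera axes: x right, y down, z forward; pixel columns grow to the right and rows downward; lengths in m; the calibration is good to about 2 mm. A picture is of the moment at which its call begins: read the wrist's pose just before it. get_calibration takes no time and is no camera call.
- manip.sign_off(): hands the job in, once; it reports no verdict.
The state is a dict: "t": time; "q": joint angles; "qd": joint speeds; "tau": joint torques, N m; "tcp_pos": TCP position; "tool_rot": TCP orientation; "force": force on the tool from outside, world axes, zero at the start; "ft_torque": the same for the moment, N m; "finger_gap": opening from 0.0 (shut) to 1.0 (fully open).
Only numpy, scipy, OpenCV 4.12 (cv2) and the standard library are available. Lean on these libraries where they do the work, as an engineer would, in place of code of your own. Each camera call takes 0.05 s, during which the arm holds its last target. There are 200 camera calls.

## Working session

There is one attempt and no reset: what is moved stays moved. The work goes in short steps, Python scripts to look and compute and a tool call to move; the robot and the scene stay as the last step left them, time stands still between calls to the robot, and variables do not carry over. Pictures are saved under pics/ and viewed, about 8 in all and at most 12, crops included, and the job is handed in when it is done.

Besides the shell and the picture viewer there is one more tool, called after "Call:" as name(argument=value, ...) on one line, values as JSON. send_rows: Moves the arm, as the interface text tells. Its arguments: {"type":"object","properties":{"commands":{"type":"array","items":{"type":"object","properties":{"delta_pos":{"type":"array","items":{"type":"number"}},"yaw":{"type":"number"}}}},"grip":{"type":"number"},"force":{"type":"number"}},"required":["commands"]}

```bash
mkdir -p pics; cat > h.py <<'E'
import numpy as np, cv2
from station import manip
from scipy.spatial.transform import Rotation as R
def ray(name,u,v,s=None):
    c=manip.get_calibration(name)
    d=np.array([(u-c["cx"])/c["fx"],(v-c["cy"])/c["fy"],1.])
    if "world_to_cam" in c: T=np.linalg.inv(np.array(c["world_to_cam"]))
    else:
        T=np.eye(4);T[:3,:3]=R.from_quat(s["tool_rot"]).as_matrix();T[:3,3]=s["tcp_pos"];T=T@np.array(c["mount"])
    return T[:3,3],T[:3,:3]@d
def at(name,u,v,z,s=None):
    o,d=ray(name,u,v,s); return np.round(o+d*(z-o[2])/d[2],4)
def snap(name,f):
    s=manip.sense(); im=manip.snapshot(name); cv2.imwrite("pics/"+f,im); return s,im
E
python3 - <<'E'
from h import *
for n in("top","scene"): s,im=snap(n,n+"0.png")
print(s)
for n in("top","scene","wrist"): print(manip.get_calibration(n))
E
```

```text
{'t': 0.05, 'q': array([-1.42952849e+00,  5.28425760e-01,  1.43388016e+00, -3.73372936e-05,
        1.18137325e+00, -1.78457809e-01]), 'qd': array([ 0.00168005, -0.00021598, -0.00033067,  0.00041668, -0.00090466,
        0.00052438]), 'tau': array([ 5.61763336e-04, -4.43689549e+01, -1.78781390e+01, -1.50486635e-04,
        3.80185753e-03, -7.32831875e-07]), 'tcp_pos': array([ 0.19638481, -0.59261116,  0.23036547]), 'tool_rot': array([ 9.87247460e-01,  1.59189710e-01,  2.13771315e-06, -1.04339695e-03]), 'force': array([ 0.50076435,  0.75866796, -0.03856976]), 'ft_torque': array([0.0169966 , 0.03825227, 0.03718993]), 'finger_gap': 0.996827699676084}
{'fx': 512.4552161908374, 'fy': 512.4552161908374, 'cx': 312.08633572486997, 'cy': 243.06376814175283, 'world_to_cam': array([[ 9.10756174e-04, -9.99914993e-01, -1.30068067e-02,
        -1.23665897e-02],
       [-9.81248789e-01,  1.61337396e-03, -1.92738714e-01,
         6.10758194e-01],
       [ 1.92743315e-01,  1.29384513e-02, -9.81163906e-01,
         1.03614212e+00],
       [ 0.00000000e+00,  0.00000000e+00,  0.00000000e+00,
         1.00000000e+00]])}
{'fx': 512.5964589823544, 'fy': 512.5964589823544, 'cx': 319.36053775805215, 'cy': 237.87977732870897, 'world_to_cam': array([[ 0.16070608,  0.98688375,  0.01529747, -0.09830373],
       [ 0.59072089, -0.0837545 , -0.8025173 , -0.29596246],
       [-0.79071005,  0.13800594, -0.59643271,  1.67424445],
       [ 0.        ,  0.        ,  0.        ,  1.        ]])}
{'fx': 399.2316759885842, 'fy': 399.2316759885842, 'cx': 316.94510460522775, 'cy': 231.63225481651625, 'mount': array([[ 1.55284988e-04, -9.50597251e-01, -3.10426871e-01,
         8.07543422e-02],
       [ 9.99999963e-01,  2.16944510e-04, -1.64102652e-04,
         8.49134223e-04],
       [ 2.23340935e-04, -3.10426834e-01,  9.50597249e-01,
        -1.42442109e-01],
       [ 0.00000000e+00,  0.00000000e+00,  0.00000000e+00,
         1.00000000e+00]])}
```

View pics/top0.png

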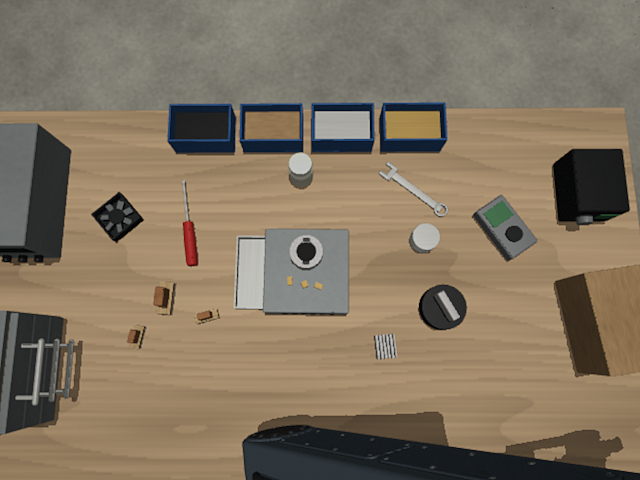

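View pics/scene0.png

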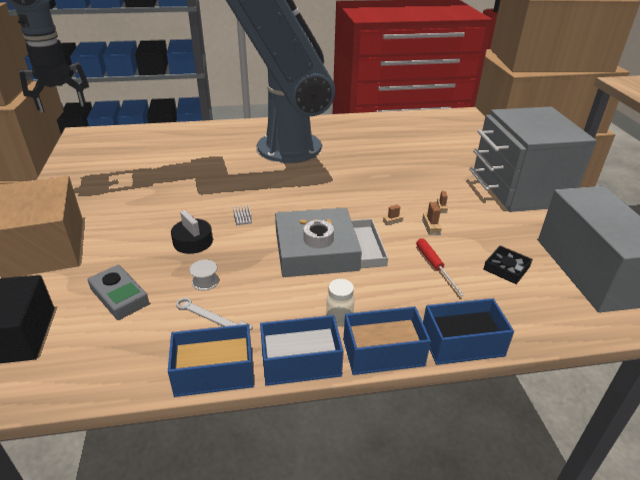

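```bash
python3 - <<'E'
from h import *
im=cv2.imread("pics/top0.png")
a=cv2.resize(im[275:355,110:230],None,fx=5,fy=5,interpolation=cv2.INTER_CUBIC)
cv2.imwrite("pics/c1.png",a)
b=cv2.resize(im[220:335,228:358],None,fx=6,fy=6,interpolation=cv2.INTER_CUBIC)[:600]
cv2.imwrite("pics/c2.png",cv2.resize(im[222:332,228:358],None,fx=5.4,fy=5.4,interpolation=cv2.INTER_CUBIC))
E
```

```text
(no output)
```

View pics/c1.png

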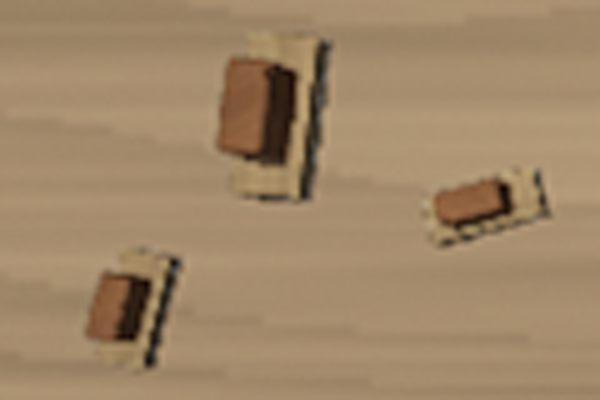

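View pics/c2.png

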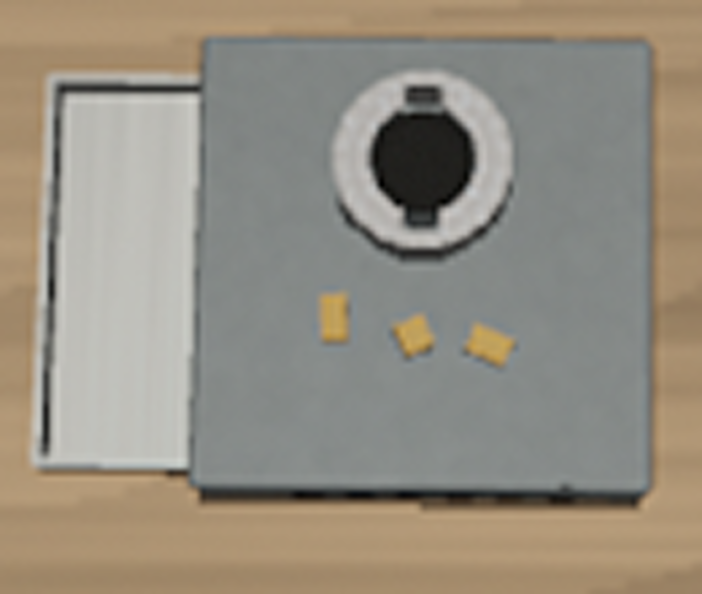

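```bash
python3 - <<'E'
from h import *
f=lambda p,k,o:(o[0]+p[0]/k,o[1]+p[1]/k)
D=[at("top",*f(p,5.4,(228,222)),.06)[:2] for p in[(203,38),(650,40),(653,488),(192,486)]]
print("deck",D,np.mean(D,0)); 
for i in range(4): e=D[(i+1)%4]-D[i]; print(np.linalg.norm(e),np.degrees(np.arctan2(e[1],e[0])))
print("collar",at("top",*f((423,158),5.4,(228,222)),.09), "slots", [at("top",*f(p,5.4,(228,222)),.09) for p in[(423,93),(422,217)]])
print("chips",[at("top",*f(p,5.4,(228,222)),.066) for p in[(334,317),(413,335),(490,344)]])
for nm,P in(("big",[(248,33),(318,38),(300,198),(232,195)]),("small",[(118,248),(170,258),(147,368),(95,355)])):
  S=[at("top",*f(p,5,(110,275)),.022)[:2] for p in P]
  print(nm,np.mean(S,0))
  for i in range(4): e=S[(i+1)%4]-S[i]; print(np.linalg.norm(e),np.degrees(np.arctan2(e[1],e[0])))
print("bar",[at("top",*p,.076) for p in[(436,294),(458,319)]],at("top",447,306,.076), "capc",at("top",443,306,.038))
print("griptop", [at("top",*f(p,5,(110,275)),.066) for p in((230,57),(270,62),(262,160),(218,152))])
print(at("top",135,336,.03),at("top",207,316,.03),at("top",425,238,.04))
E
```

```text
deck [array([0.6415, 0.0874]), array([ 0.6404, -0.0904]), array([ 0.4636, -0.0893]), array([0.4644, 0.0884])] [ 0.552475 -0.000975]
0.1778034026671031 -90.35446880411705
0.17680342191258627 179.64352633342517
0.17770180077872033 89.7420578843775
0.17710282324118945 -0.3235187498537503
collar [ 0.5875 -0.0011  0.09  ] slots [array([ 0.6129, -0.001 ,  0.09  ]), array([ 0.5646, -0.0008,  0.09  ])]
chips [array([0.5291, 0.0339, 0.066 ]), array([0.5221, 0.0032, 0.066 ]), array([ 0.5186, -0.0267,  0.066 ])]
big [0.496675 0.30785 ]
0.03087847146476003 -94.08561677997484
0.06952100402036779 176.61902059893526
0.02962853354454116 87.48524735252724
0.0703597896528976 -2.3622134562418475
small [0.414675 0.36435 ]
0.023103679360655948 -100.72629446612517
0.046796687916988315 171.64480205757084
0.02333345238064869 76.61887722714232
0.04570864250882973 -8.555558243412863
bar [array([ 0.5002, -0.2679,  0.076 ]), array([ 0.4493, -0.3103,  0.076 ])] [ 0.4757 -0.2893  0.076 ] capc [ 0.4784 -0.2902  0.038 ]
griptop [array([0.5173, 0.3148, 0.066 ]), array([0.5152, 0.2978, 0.066 ]), array([0.4743, 0.2988, 0.066 ]), array([0.4776, 0.3174, 0.066 ])]
[0.4154 0.3648 0.03  ] [0.4577 0.2128 0.03  ] [ 0.6254 -0.2578  0.04  ]
```

Call:
send_rows(commands=[{"delta_pos": [3.6, 5, 0], "yaw": -0.037}, {"delta_pos": [3.6, 5, 0], "yaw": -0.037}, {"delta_pos": [3.6, 5, 0], "yaw": -0.037}, {"delta_pos": [3.6, 5, 0], "yaw": -0.037}, {"delta_pos": [3.6, 5, 0], "yaw": -0.037}, {"delta_pos": [3.6, 5, 0], "yaw": -0.037}, {"delta_pos": [3.6, 5, 0], "yaw": -0.037}, {"delta_pos": [0.8, 6, 0], "yaw": -0.037}, {"delta_pos": [0.8, 6, 0], "yaw": -0.037}, {"delta_pos": [0.8, 6, 0], "yaw": -0.037}], grip=-1)

```text
t: 1.35
tcp_pos: [0.4752, -0.054, 0.2272]
tool_rot: [0.999, -0.037, 0.001, -0.001]
force: [0.8, -0.3, -0.1]
finger_gap: 0.992
```

Call:
send_rows(commands=[{"delta_pos": [0.3, 6, 0], "yaw": 0.004}, {"delta_pos": [0.3, 6, 0], "yaw": 0.004}, {"delta_pos": [0.3, 6, 0], "yaw": 0.004}, {"delta_pos": [0.4, 6, -1], "yaw": 0.004}, {"delta_pos": [0.4, 6, -2], "yaw": 0.004}, {"delta_pos": [0.4, 6, -3], "yaw": 0.004}, {"delta_pos": [0, 0, 0], "yaw": 0}])

```text
t: 2.22
tcp_pos: [0.4944, 0.3125, 0.1682]
tool_rot: [1.0, -0.021, 0.002, -0.001]
force: [0.6, -0.9, -0.1]
finger_gap: 1.001
```

```bash
python3 - <<'E'
from h import *
s,im=snap("wrist","w1.png"); print(s["tcp_pos"],s["tool_rot"])
E
```

```text
[0.49442124 0.31252427 0.16821406] [ 9.99769953e-01 -2.13421593e-02  1.98149324e-03 -7.91602452e-04]
```

View pics/w1.png

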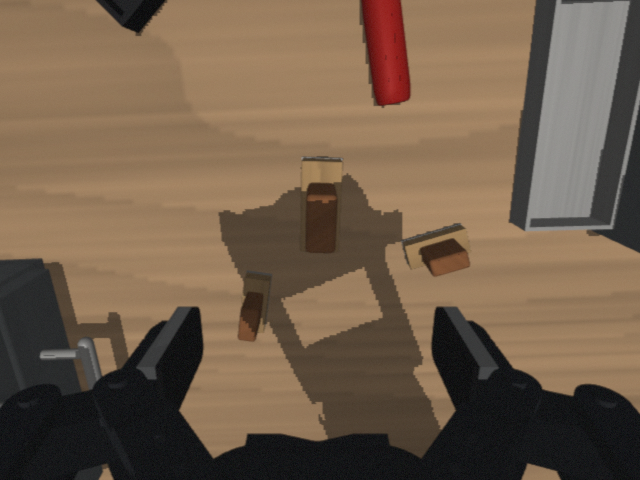

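Wrist view: the scraper's grip top spans about (306..337, 197..251), foot edge at (302..343, 158); the smaller look-alikes sit at (255,305) and (437,250).

```bash
python3 - <<'E'
from h import *
s=dict(tcp_pos=[0.49442124,0.31252427,0.16821406],tool_rot=[0.999769953,-0.0213421593,1.98149324e-03,-7.91602452e-04])
P=[at("wrist",u,v,.066,s) for u,v in[(307,198),(336,197),(337,250),(306,252)]]
print(P,np.mean(P,0)); print(at("wrist",302,160,.022,s),at("wrist",343,160,.022,s))
E
```

```text
[array([0.5183, 0.3176, 0.066 ]), array([0.5182, 0.2994, 0.066 ]), array([0.4827, 0.2997, 0.066 ]), array([0.4822, 0.32  , 0.066 ])] [0.50035  0.309175 0.066   ]
[0.5362 0.3214 0.022 ] [0.535  0.2919 0.022 ]
```

Call:
send_rows(commands=[{"delta_pos": [0.5, -0.4, -3], "yaw": 0}, {"delta_pos": [0, 0, -4], "yaw": 0}, {"delta_pos": [0, 0, -4], "yaw": 0}, {"delta_pos": [0, 0, -2.2], "yaw": 0}, {"delta_pos": [0, 0, -0.5], "yaw": 0}, {"delta_pos": [0, 0, 0], "yaw": 0}])

```text
t: 3.02
tcp_pos: [0.5045, 0.2993, 0.0344]
tool_rot: [1.0, -0.026, 0.006, -0.001]
force: [0.6, 0.1, 0.6]
finger_gap: 0.998
```

Call:
send_rows(commands=[{"delta_pos": [-0.5, 0.9, -0.2], "yaw": 0.01}, {"delta_pos": [0, 0, -0.4], "yaw": 0}, {"delta_pos": [0, 0, 0], "yaw": 0}])

```text
t: 3.4
tcp_pos: [0.5009, 0.3093, 0.0311]
tool_rot: [1.0, -0.021, 0.009, -0.002]
force: [0.7, -0.3, -0.2]
finger_gap: 0.996
```

Call:
send_rows(commands=[{"delta_pos": [0, 0, -0.2], "yaw": 0}, {"delta_pos": [0, 0, 0], "yaw": 0}, {"delta_pos": [0, 0, 0], "yaw": 0}, {"delta_pos": [0, 0, 0], "yaw": 0}, {"delta_pos": [0, 0, 0], "yaw": 0}, {"delta_pos": [0, 0, 0], "yaw": 0}], grip=1, force=60)

```text
t: 4.15
tcp_pos: [0.5013, 0.3097, 0.0296]
tool_rot: [1.0, -0.021, 0.01, -0.002]
force: [-0.1, -0.7, 0.2]
finger_gap: 0.227
```

Call:
send_rows(commands=[{"delta_pos": [0, 0, 3], "yaw": 0}, {"delta_pos": [0, 0, 5], "yaw": 0}, {"delta_pos": [0, 0, 4], "yaw": 0}, {"delta_pos": [0.2, -5, 1], "yaw": 0}, {"delta_pos": [0.2, -6, 0], "yaw": 0.01}, {"delta_pos": [0.2, -6, 0], "yaw": 0.01}, {"delta_pos": [0.2, -6, 0], "yaw": 0.01}, {"delta_pos": [0.2, -6, 0], "yaw": 0.01}, {"delta_pos": [0, -6, 0], "yaw": 0}, {"delta_pos": [0, -2, 0], "yaw": 0}])

```text
t: 5.4
tcp_pos: [0.5088, -0.0704, 0.1612]
tool_rot: [1.0, 0.003, 0.01, -0.001]
force: [-0.1, -0.3, -1.7]
finger_gap: 0.23
```

Call:
send_rows(commands=[{"delta_pos": [0.3, 0.3, -2], "yaw": -0.01}, {"delta_pos": [0, 0, -2.5], "yaw": 0}, {"delta_pos": [0, 0, 0], "yaw": 0}])

```text
t: 5.78
tcp_pos: [0.5115, -0.0708, 0.115]
tool_rot: [1.0, -0.005, 0.01, -0.001]
force: [-1.2, -0.1, -1.1]
finger_gap: 0.227
```

```bash
python3 - <<'E'
from h import *
s,im=snap("wrist","w2.png"); print(s["tcp_pos"],s["tool_rot"])
E
```

```text
[ 0.5115068  -0.07078111  0.11503288] [ 9.99939705e-01 -5.19154200e-03  9.64319138e-03 -8.01403071e-04]
```

View pics/w2.png

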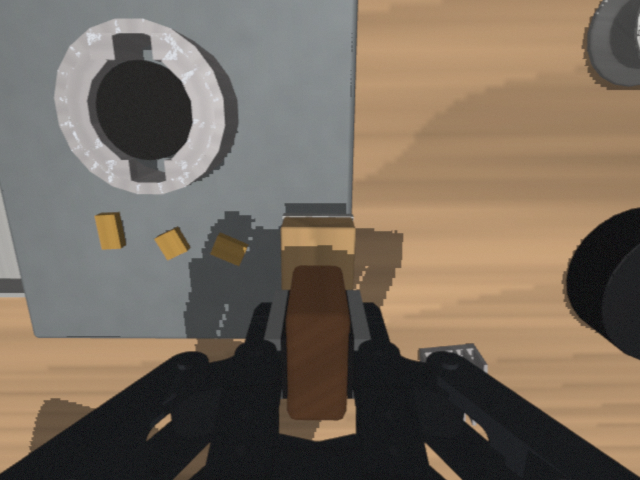

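```bash
python3 - <<'E'
from h import *
s=dict(tcp_pos=[ 0.5115068,-0.07078111,0.11503288],tool_rot=[9.99939705e-01,-5.19154200e-03,9.64319138e-03,-8.01403071e-04])
print(at("wrist",281,227,.1074,s),at("wrist",355,227,.1074,s),at("wrist",285,215,.0854,s))
for p in [(127,20),(55,100),(217,110),(150,193)]: print(at("wrist",*p,.09,s))
print("slots",at("wrist",131,38,.09,s),at("wrist",146,175,.09,s))
print("deck edge",[at("wrist",*p,.06,s) for p in((357,20),(352,190),(38,335),(185,337))])
print("chips",[at("wrist",*p,.066,s) for p in((109,230),(171,243),(230,250))])
E
```

```text
[ 0.5455 -0.0573  0.1074] [ 0.5452 -0.0866  0.1074] [ 0.5446 -0.0572  0.0854]
[6.231e-01 1.000e-04 9.000e-02]
[0.5945 0.0334 0.09  ]
[ 0.59   -0.0315  0.09  ]
[5.562e-01 2.000e-04 9.000e-02]
slots [ 6.169e-01 -5.000e-04  9.000e-02] [0.5639 0.0009 0.09  ]
deck edge [array([ 0.628 , -0.0903,  0.06  ]), array([ 0.5507, -0.0892,  0.06  ]), array([0.4692, 0.0874, 0.06  ]), array([0.4672, 0.0042, 0.06  ])]
chips [array([0.5326, 0.0338, 0.066 ]), array([0.5254, 0.0032, 0.066 ]), array([ 0.5213, -0.0266,  0.066 ])]
```

Call:
send_rows(commands=[{"delta_pos": [0.2, 0.3, -1], "yaw": 0}, {"delta_pos": [0, 0, -1], "yaw": 0}, {"delta_pos": [0, 0, -0.2], "yaw": 0}, {"delta_pos": [0, 0, 0], "yaw": 0}])

```text
t: 6.32
tcp_pos: [0.5158, -0.0675, 0.0944]
tool_rot: [1.0, -0.004, 0.013, 0.0]
force: [-0.3, 0.0, -1.8]
finger_gap: 0.226
```

Call:
send_rows(commands=[{"delta_pos": [-0.25, 0, -0.2], "yaw": 0}, {"delta_pos": [0, 0, -0.2], "yaw": 0}, {"delta_pos": [0, 0, 0], "yaw": 0}])

```text
t: 6.7
tcp_pos: [0.5134, -0.0675, 0.0906]
tool_rot: [1.0, -0.004, 0.013, 0.0]
force: [1.2, -0.8, -1.5]
finger_gap: 0.227
```

Call:
send_rows(commands=[{"delta_pos": [0, 1.5, 0], "yaw": 0}, {"delta_pos": [0, 1.5, 0], "yaw": 0}, {"delta_pos": [0, 1.5, 0], "yaw": 0}, {"delta_pos": [0, 1.5, 0], "yaw": 0}])

```text
t: 7.2
tcp_pos: [0.5134, -0.0038, 0.0909]
tool_rot: [1.0, -0.005, 0.013, 0.0]
force: [-0.8, -0.7, -1.1]
finger_gap: 0.225
```

Call:
send_rows(commands=[{"delta_pos": [0, 1.5, -0.05], "yaw": 0}, {"delta_pos": [0, 1.5, 0], "yaw": 0}, {"delta_pos": [0, 1.5, 0], "yaw": 0}, {"delta_pos": [0, 1.5, 0], "yaw": 0}, {"delta_pos": [0, 1.5, 0], "yaw": 0}, {"delta_pos": [0, 1.5, 0], "yaw": 0}, {"delta_pos": [0, 1.5, 0], "yaw": 0}, {"delta_pos": [0, 0, 0], "yaw": 0}])

```text
t: 8.2
tcp_pos: [0.5132, 0.1106, 0.0903]
tool_rot: [1.0, -0.003, 0.013, 0.0]
force: [0.5, -0.5, -2.5]
finger_gap: 0.223
```

```bash
python3 - <<'E'
from h import *
s,im=snap("wrist","w3.png"); print(s["tcp_pos"],s["tool_rot"])
E
```

```text
[0.51316999 0.11063921 0.09031468] [ 9.99904987e-01 -3.36985809e-03  1.33643628e-02  2.34148550e-04]
```

View pics/w3.png

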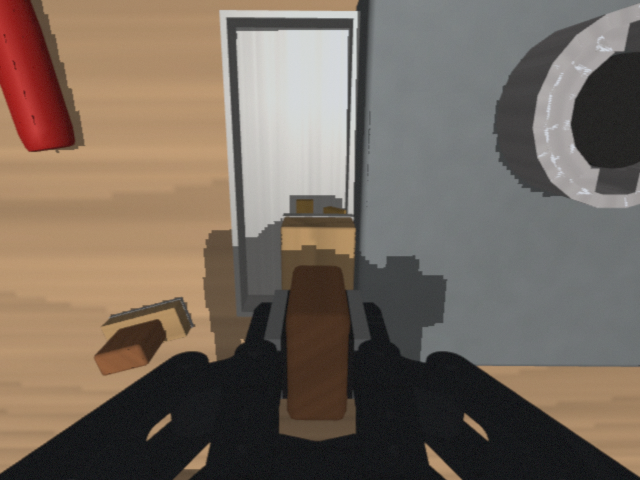

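Call:
send_rows(commands=[{"delta_pos": [0, 0, 4], "yaw": 0}, {"delta_pos": [0, 0, 3], "yaw": 0}, {"delta_pos": [-0.2, 5, 0], "yaw": 0}, {"delta_pos": [-0.2, 5, 0], "yaw": 0}, {"delta_pos": [-0.2, 5, 0], "yaw": 0}, {"delta_pos": [-0.2, 4.5, 0], "yaw": 0}, {"delta_pos": [0, 0, 0], "yaw": 0}])

```text
t: 9.12
tcp_pos: [0.5068, 0.3058, 0.1625]
tool_rot: [1.0, -0.008, 0.014, 0.001]
force: [-0.4, -0.6, -1.5]
finger_gap: 0.224
```

```bash
python3 - <<'E'
from h import *
s,im=snap("top","t2.png"); print(s["tcp_pos"],s["tool_rot"])
cv2.imwrite("pics/c3.png",cv2.resize(im[215:345,110:360],None,fx=3.2,fy=3.2,interpolation=cv2.INTER_CUBIC))
E
```

```text
[0.50678358 0.30582205 0.16246966] [ 9.99865699e-01 -8.16731067e-03  1.41900441e-02  7.22803994e-04]
```

View pics/c3.png

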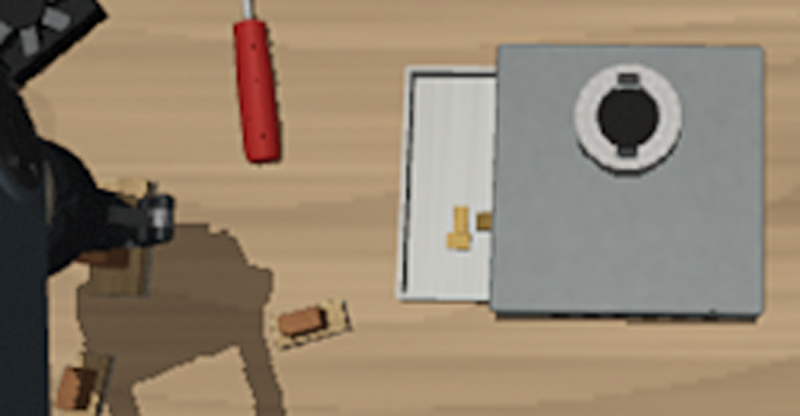

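Call:
send_rows(commands=[{"delta_pos": [-0.7, 0.5, -4], "yaw": 0}, {"delta_pos": [-0.3, 0.3, -4], "yaw": 0}, {"delta_pos": [-0.2, 0.2, -3], "yaw": 0}, {"delta_pos": [0, 0, -1], "yaw": 0}, {"delta_pos": [0, 0, -0.5], "yaw": 0}, {"delta_pos": [0, 0, 0], "yaw": 0}])

```text
t: 9.93
tcp_pos: [0.4979, 0.3066, 0.0362]
tool_rot: [1.0, -0.013, 0.015, 0.002]
force: [0.1, 0.4, -2.0]
finger_gap: 0.23
```

Call:
send_rows(commands=[{"delta_pos": [0, 0, -0.4], "yaw": 0}, {"delta_pos": [0, 0, -0.2], "yaw": 0}, {"delta_pos": [0, 0, 0], "yaw": 0}])

```text
t: 10.3
tcp_pos: [0.4998, 0.3071, 0.0323]
tool_rot: [1.0, -0.013, 0.018, 0.001]
force: [0.0, -0.0, -1.2]
finger_gap: 0.226
```

Call:
send_rows(commands=[{"delta_pos": [0, 0, -0.15], "yaw": 0}, {"delta_pos": [0, 0, -0.1], "yaw": 0}, {"delta_pos": [0, 0, 0], "yaw": 0}])

```text
t: 10.68
tcp_pos: [0.5, 0.3074, 0.0301]
tool_rot: [1.0, -0.013, 0.018, 0.001]
force: [-0.2, 0.1, -1.5]
finger_gap: 0.221
```

Call:
send_rows(commands=[{"delta_pos": [0, 0, 0], "yaw": 0}, {"delta_pos": [0, 0, 0], "yaw": 0}, {"delta_pos": [0, 0, 0], "yaw": 0}, {"delta_pos": [0, 0, 0], "yaw": 0}, {"delta_pos": [0, 0, 0], "yaw": 0}], grip=-1)

```text
t: 11.3
tcp_pos: [0.5006, 0.3077, 0.0307]
tool_rot: [1.0, -0.013, 0.019, 0.001]
force: [1.1, -0.2, -0.1]
finger_gap: 1.003
```

Call:
send_rows(commands=[{"delta_pos": [0, 0, 4], "yaw": 0}, {"delta_pos": [0, 0, 5], "yaw": 0}, {"delta_pos": [0, 0, 5], "yaw": 0}, {"delta_pos": [0, -4, 3], "yaw": 0.05}, {"delta_pos": [0, -6, 0], "yaw": 0.08}, {"delta_pos": [0, -6, 0], "yaw": 0.08}, {"delta_pos": [0, -6, 0], "yaw": 0.08}, {"delta_pos": [0, -6, 0], "yaw": 0.08}, {"delta_pos": [0, -6, 0], "yaw": 0.08}, {"delta_pos": [0, -6, 0], "yaw": 0.08}])

```text
t: 12.55
tcp_pos: [0.5, -0.1, 0.2074]
tool_rot: [0.965, 0.263, 0.023, -0.003]
force: [1.1, -0.1, -0.2]
finger_gap: 0.998
```

Call:
send_rows(commands=[{"delta_pos": [-0.2, -6, 0], "yaw": 0.08}, {"delta_pos": [-0.2, -6, 0], "yaw": 0.08}, {"delta_pos": [-0.2, -6, 0], "yaw": 0.05}, {"delta_pos": [0, -1.5, 0], "yaw": 0}, {"delta_pos": [0, 0, 0], "yaw": 0}])

```text
t: 13.18
tcp_pos: [0.4923, -0.3059, 0.2076]
tool_rot: [0.932, 0.362, 0.024, -0.005]
force: [0.2, 0.8, -0.5]
finger_gap: 1.002
```

```bash
python3 - <<'E'
from h import *
s,im=snap("wrist","w4.png"); print(list(s["tcp_pos"]),list(s["tool_rot"]),s["q"])
snap("top","t3.png")
E
```

```text
[np.float64(0.4923010009313203), np.float64(-0.3058673250340315), np.float64(0.20759457418303126)] [np.float64(0.9317537447348856), np.float64(0.3622945224525749), np.float64(0.023540787065663062), np.float64(-0.004844534828795102)] [-0.77314279  0.48769195  1.58926101  0.05390168  1.05458442  0.02959747]
```

View pics/w4.png

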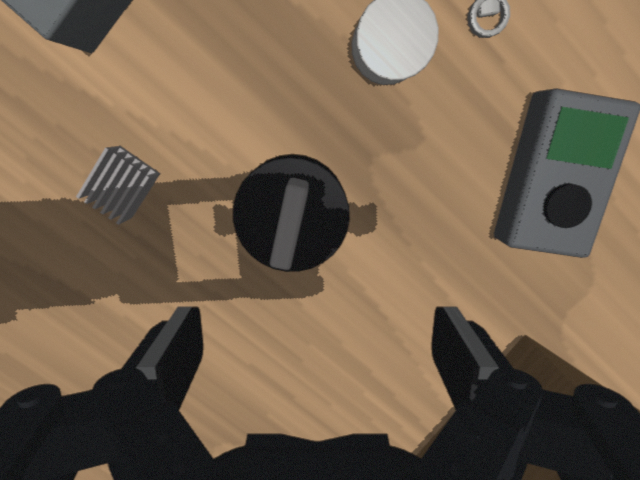

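Bar top runs from (297,182) to (282,268); cap disc centred around (291,212).

```bash
python3 - <<'E'
from h import *
s=dict(tcp_pos=[0.4923010009,-0.305867325,0.207594574],tool_rot=[0.93175374,0.36229452,0.023540787,-0.0048445348])
P=[at("wrist",297,181,.076,s),at("wrist",281,269,.076,s)]; e=P[0]-P[1]
print(P,np.mean(P,0),np.linalg.norm(e),np.degrees(np.arctan2(e[1],e[0])))
print("capc",at("wrist",291,212,.038,s))
m=R.from_quat(s["tool_rot"]).as_matrix();print(m, "yaw",np.degrees(np.arctan2(m[1,0],m[0,0])))
E
```

```text
[array([ 0.5093, -0.2745,  0.076 ]), array([ 0.4527, -0.3092,  0.076 ])] [ 0.481   -0.29185  0.076  ] 0.06639013480932235 31.51138745070316
capc [ 0.4822 -0.2901  0.038 ]
[[ 0.73637702  0.67536664  0.04035814]
 [ 0.67491047 -0.73743842  0.02608522]
 [ 0.04737873  0.00802957 -0.99884472]] yaw 42.5061425169492
```

Call:
send_rows(commands=[{"delta_pos": [-1.1, 1.5, -2], "yaw": -0.1}, {"delta_pos": [-0.3, 0.3, -4], "yaw": -0.06}, {"delta_pos": [-0.3, 0.3, -4], "yaw": -0.02}, {"delta_pos": [0, 0, -1], "yaw": 0}, {"delta_pos": [0, 0, 0], "yaw": 0}])

```text
t: 13.9
tcp_pos: [0.4767, -0.2726, 0.098]
tool_rot: [0.959, 0.281, 0.024, -0.003]
force: [0.1, 0.3, 0.2]
finger_gap: 1.0
```

```bash
python3 - <<'E'
from h import *
s,im=snap("wrist","w5.png"); print(s["tcp_pos"].tolist(),s["tool_rot"].tolist())
E
```

```text
[0.47672256811213054, -0.27257178029323853, 0.09801382503402457] [0.9593963950292331, 0.2809805457031097, 0.02447904545144267, -0.003044088546784891]
```

View pics/w5.png

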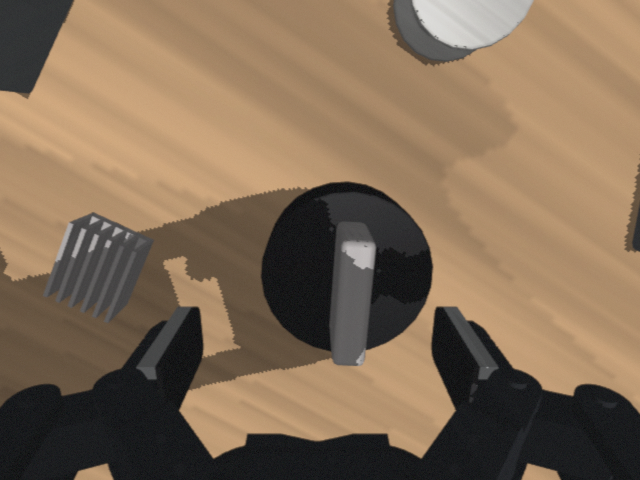

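```bash
python3 - <<'E'
from h import *
s=dict(tcp_pos=[0.47672256811213054, -0.27257178029323853, 0.09801382503402457],tool_rot=[0.9593963950292331, 0.2809805457031097, 0.02447904545144267, -0.003044088546784891])
P=[at("wrist",358.5,240,.076,s),at("wrist",348.5,363,.076,s)]; e=P[0]-P[1]
print(P,np.mean(P,0),np.linalg.norm(e),np.degrees(np.arctan2(e[1],e[0])))
print("capc",at("wrist",347,267,.038,s))
m=R.from_quat(s["tool_rot"]).as_matrix();print( "yaw",np.degrees(np.arctan2(m[1,0],m[0,0])))
E
```

```text
[array([ 0.5072, -0.2762,  0.076 ]), array([ 0.4536, -0.3068,  0.076 ])] [ 0.4804 -0.2915  0.076 ] 0.06171968891690883 29.72185244789572
capc [ 0.4839 -0.2894  0.038 ]
yaw 32.6587415295346
```

Call:
send_rows(commands=[{"delta_pos": [0.4, -1.9, -1], "yaw": -0.045}, {"delta_pos": [0, 0, -1.5], "yaw": 0}, {"delta_pos": [0, 0, 0], "yaw": 0}])

```text
t: 14.32
tcp_pos: [0.4834, -0.2953, 0.0747]
tool_rot: [0.966, 0.258, 0.027, 0.001]
force: [0.2, 0.4, -0.6]
finger_gap: 1.004
```

Call:
send_rows(commands=[{"delta_pos": [-0.25, 0.4, -1], "yaw": 0}, {"delta_pos": [-0.1, 0, -1.2], "yaw": 0}, {"delta_pos": [0, 0, -0.4], "yaw": 0}, {"delta_pos": [0, 0, 0], "yaw": 0}])

```text
t: 14.82
tcp_pos: [0.479, -0.2906, 0.0466]
tool_rot: [0.966, 0.258, 0.026, 0.0]
force: [-0.4, 0.3, 0.4]
finger_gap: 0.998
```

Call:
send_rows(commands=[{"delta_pos": [0.2, 0, 0], "yaw": 0}, {"delta_pos": [0, 0, 0], "yaw": 0}, {"delta_pos": [0, 0, 0], "yaw": 0}])

```text
t: 15.2
tcp_pos: [0.4817, -0.291, 0.0472]
tool_rot: [0.966, 0.258, 0.027, 0.001]
force: [-0.7, 0.4, -0.1]
finger_gap: 0.996
```

Call:
send_rows(commands=[{"delta_pos": [0, 0, 0], "yaw": 0}, {"delta_pos": [0, 0, 0], "yaw": 0}, {"delta_pos": [0, 0, 0], "yaw": 0}, {"delta_pos": [0, 0, 0], "yaw": 0}, {"delta_pos": [0, 0, 0], "yaw": 0}, {"delta_pos": [0, 0, 0], "yaw": 0}], grip=1, force=100)

```text
t: 15.95
tcp_pos: [0.4818, -0.2909, 0.0482]
tool_rot: [0.966, 0.257, 0.027, 0.001]
force: [0.7, -1.0, 0.4]
finger_gap: 0.168
```

Call:
send_rows(commands=[{"delta_pos": [0, 0, 3], "yaw": 0}, {"delta_pos": [0, 0, 5], "yaw": 0}, {"delta_pos": [0, 0, 5], "yaw": 0}, {"delta_pos": [0.7, 2, 0], "yaw": 0.18}, {"delta_pos": [0.7, 2, 0], "yaw": 0.18}, {"delta_pos": [0.7, 2, 0], "yaw": 0.18}, {"delta_pos": [0.7, 2, 0], "yaw": 0.18}, {"delta_pos": [0.7, 2, 0], "yaw": 0.18}, {"delta_pos": [0.7, 2, 0], "yaw": 0.18}, {"delta_pos": [0.7, 2, 0], "yaw": 0.18}])

```text
t: 17.2
tcp_pos: [0.5283, -0.147, 0.1769]
tool_rot: [0.614, 0.789, 0.019, -0.016]
force: [-0.4, 0.1, -1.9]
finger_gap: 0.17
```

Call:
send_rows(commands=[{"delta_pos": [0.7, 2, 0], "yaw": 0.18}, {"delta_pos": [0.7, 2, 0], "yaw": 0.18}, {"delta_pos": [0.7, 2, 0], "yaw": 0.18}, {"delta_pos": [0.7, 2, 0], "yaw": 0.18}, {"delta_pos": [0.7, 2, 0], "yaw": 0.15}, {"delta_pos": [0.5, 2, 0], "yaw": 0.1}, {"delta_pos": [0, 0, 0], "yaw": 0}])

```text
t: 18.08
tcp_pos: [0.5667, -0.0214, 0.1719]
tool_rot: [0.157, 0.987, 0.008, -0.027]
force: [-0.0, -0.0, -2.8]
finger_gap: 0.166
```

Call:
send_rows(commands=[{"delta_pos": [1.1, 1, 0.5], "yaw": 0.155}, {"delta_pos": [1.1, 1, 0], "yaw": 0.155}, {"delta_pos": [0, 0, 0], "yaw": 0}, {"delta_pos": [0, 0, 0], "yaw": 0}])

```text
t: 18.58
tcp_pos: [0.5868, -0.0041, 0.175]
tool_rot: [0.003, 1.0, 0.002, -0.03]
force: [0.5, -0.4, -2.3]
finger_gap: 0.172
```

```bash
python3 - <<'E'
from h import *
s,im=snap("wrist","w6.png"); print(s["tcp_pos"].tolist(),s["tool_rot"].tolist(),s["q"])
m=R.from_quat(s["tool_rot"]).as_matrix();print(m,"yaw",np.degrees(np.arctan2(m[1,0],m[0,0])))
E
```

```text
[0.5868486518268263, -0.004117663608046719, 0.1750173078596567] [0.003277021002961989, 0.9995428568829938, 0.0021386930664168665, -0.029979399251764162] [-0.19362861  0.56818618  1.54037554 -0.00804276  1.09273926 -1.75395454]
[[-0.99818099  0.00667928 -0.05991737]
 [ 0.00642281  0.99996937  0.00447192]
 [ 0.05994541  0.00407894 -0.99819332]] yaw 179.63133443021903
```

View pics/w6.png

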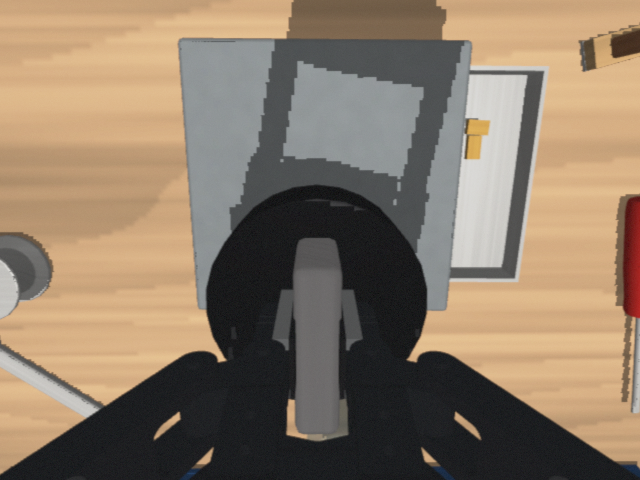

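```bash
python3 - <<'E'
from h import *
s=dict(tcp_pos=[0.5868486518268263, -0.004117663608046719, 0.1750173078596567],tool_rot=[0.003277021002961989, 0.9995428568829938, 0.0021386930664168665, -0.029979399251764162])
D=[at("wrist",*p,.06,s)[:2] for p in[(180,40),(470,41),(447,308),(198,308)]]
print(D,np.mean(D,0),D[1]-D[0],D[2]-D[1])
c=np.mean(D,0); print("collar pred",c+[.035,0])
zt=.175-.0482+.038
print("cap top edge",[at("wrist",*p,zt,s) for p in((316,186),(207,300),(427,297))])
print("bar",[at("wrist",*p,zt+.038,s) for p in((299,252),(339,252),(297,430),(339,430),(318,252),(318,432))])
E
```

```text
[array([ 0.4658, -0.0857]), array([0.4674, 0.0892]), array([0.6429, 0.0886]), array([ 0.6413, -0.0892])] [0.55435  0.000725] [0.0016 0.1749] [ 0.1755 -0.0006]
collar pred [0.58935  0.000725]
cap top edge [array([ 0.5396, -0.0046,  0.1648]), array([ 0.5879, -0.0513,  0.1648]), array([0.5873, 0.0424, 0.1648])]
bar [array([ 0.5548, -0.0101,  0.2028]), array([0.5549, 0.0024, 0.2028]), array([ 0.6209, -0.012 ,  0.2028]), array([0.6211, 0.0029, 0.2028]), array([ 0.5548, -0.0041,  0.2028]), array([ 0.6219, -0.0045,  0.2028])]
```

Call:
send_rows(commands=[{"delta_pos": [0.2, 0.4, -1], "yaw": 0}, {"delta_pos": [0, 0, -2], "yaw": 0}, {"delta_pos": [0, 0, 0], "yaw": 0}])

```text
t: 19.0
tcp_pos: [0.5878, -0.001, 0.1433]
tool_rot: [0.006, 1.0, 0.002, -0.031]
force: [0.6, -0.5, -2.1]
finger_gap: 0.166
```

Call:
send_rows(commands=[{"delta_pos": [0.1, 0.15, -0.6], "yaw": 0.006}, {"delta_pos": [0, 0, -0.4], "yaw": 0}, {"delta_pos": [0, 0, 0], "yaw": 0}])

```text
t: 19.38
tcp_pos: [0.5895, 0.0004, 0.1334]
tool_rot: [0.003, 1.0, 0.002, -0.03]
force: [-0.0, -0.5, -0.9]
finger_gap: 0.168
```

Call:
send_rows(commands=[{"delta_pos": [-0.1, 0, -0.5], "yaw": 0}, {"delta_pos": [0, 0, -0.3], "yaw": 0}, {"delta_pos": [0, 0, 0], "yaw": 0}])

```text
t: 19.75
tcp_pos: [0.5888, 0.0004, 0.126]
tool_rot: [0.003, 1.0, 0.002, -0.029]
force: [-0.1, 0.5, -0.1]
finger_gap: 0.171
```

Call:
send_rows(commands=[{"delta_pos": [0, 0, -0.3], "yaw": 0}, {"delta_pos": [0, 0, -0.3], "yaw": 0}, {"delta_pos": [0, 0, 0], "yaw": 0}])

```text
t: 20.12
tcp_pos: [0.5891, 0.0003, 0.126]
tool_rot: [0.003, 1.0, 0.001, -0.028]
force: [1.4, 0.1, -2.1]
finger_gap: 0.168
```

Call:
send_rows(commands=[{"delta_pos": [0, 0, -0.4], "yaw": 0}, {"delta_pos": [0, 0, -0.4], "yaw": 0}])

```text
t: 20.38
tcp_pos: [0.5894, 0.0002, 0.1249]
tool_rot: [0.002, 1.0, 0.001, -0.027]
force: [-8.4, 0.7, 27.5]
finger_gap: 0.168
```

```bash
python3 -c "
from h import *
s=manip.sense();print(s['force'],s['ft_torque'],s['tcp_pos'])"
```

```text
[-8.36533763  0.7458521  27.53791594] [0.23081602 1.25647123 0.00387829] [5.89399274e-01 2.29171732e-04 1.24920201e-01]
```

Call:
send_rows(commands=[{"delta_pos": [-0.15, 0.05, 0.15], "yaw": 0}, {"delta_pos": [-0.05, 0, 0], "yaw": 0}, {"delta_pos": [0, 0, -0.25], "yaw": 0}, {"delta_pos": [0, 0, -0.3], "yaw": 0}])

```text
t: 20.88
tcp_pos: [0.5874, 0.0007, 0.1213]
tool_rot: [0.002, 1.0, 0.001, -0.027]
force: [-2.0, 0.1, 4.4]
finger_gap: 0.169
```

Call:
send_rows(commands=[{"delta_pos": [-0.05, 0, -0.4], "yaw": 0}, {"delta_pos": [0, 0, -0.5], "yaw": 0}, {"delta_pos": [0, 0, -0.5], "yaw": 0}])

```text
t: 21.25
tcp_pos: [0.5872, 0.0006, 0.1093]
tool_rot: [0.002, 1.0, 0.001, -0.027]
force: [-4.9, 0.7, 14.1]
finger_gap: 0.171
```

Call:
send_rows(commands=[{"delta_pos": [0, 0, -0.35], "yaw": 0}, {"delta_pos": [0, 0, -0.35], "yaw": 0}])

```text
t: 21.5
tcp_pos: [0.5871, 0.0004, 0.1078]
tool_rot: [0.002, 1.0, 0.001, -0.027]
force: [-8.5, 0.5, 31.8]
finger_gap: 0.171
```

Call:
send_rows(commands=[{"delta_pos": [0, 0, -0.3], "yaw": -0.15}, {"delta_pos": [0, 0, -0.3], "yaw": -0.15}, {"delta_pos": [0, 0, -0.3], "yaw": -0.15}, {"delta_pos": [0, 0, -0.3], "yaw": -0.15}])

```text
t: 22.0
tcp_pos: [0.5881, 0.0029, 0.1078]
tool_rot: [0.304, 0.952, 0.01, -0.023]
force: [-5.7, 1.1, 21.2]
finger_gap: 0.17
```

Call:
send_rows(commands=[{"delta_pos": [0, -0.15, -0.3], "yaw": -0.15}, {"delta_pos": [0, -0.1, -0.3], "yaw": -0.15}, {"delta_pos": [0, -0.05, -0.3], "yaw": -0.15}, {"delta_pos": [0, -0.05, -0.3], "yaw": -0.15}])

```text
t: 22.5
tcp_pos: [0.5901, 0.0039, 0.1079]
tool_rot: [0.577, 0.817, 0.02, -0.017]
force: [-4.5, 1.7, 22.5]
finger_gap: 0.171
```

Call:
send_rows(commands=[{"delta_pos": [0.03, 0, -0.3], "yaw": -0.14}, {"delta_pos": [0.03, 0, -0.3], "yaw": -0.14}, {"delta_pos": [0, 0, -0.3], "yaw": -0.08}, {"delta_pos": [0, 0, -0.3], "yaw": 0}])

```text
t: 23.0
tcp_pos: [0.5905, 0.0042, 0.1078]
tool_rot: [0.715, 0.699, 0.022, -0.012]
force: [-5.4, 0.7, 22.5]
finger_gap: 0.165
```

```bash
python3 - <<'E'
from h import *
s=manip.sense(); print(s["tcp_pos"],s["tool_rot"],s["force"],s["ft_torque"])
m=R.from_quat(s["tool_rot"]).as_matrix();print("yaw",np.degrees(np.arctan2(m[1,0],m[0,0])),m[:,2])
s,im=snap("wrist","w7.png"); _,t=snap("scene","s7.png"); t=cv2.resize(t[190:290,250:410],(600,375),interpolation=cv2.INTER_CUBIC)
out=np.zeros((600,800,3),np.uint8); out[:,:]=0
w=cv2.resize(im,(400,300)); out[:375,100:700]=t; out=np.vstack([out[:375],np.zeros((225,800,3),np.uint8)]); out[375:,250:550]=cv2.resize(im,(300,225))
cv2.imwrite("pics/f7.png",out)
E
```

```text
[0.59053495 0.00416435 0.10784865] [ 0.71458652  0.69910509  0.021931   -0.01171396] [-5.43622425  0.6973718  22.46919085] [0.27925149 1.43565502 0.22867533]
yaw 88.76421801288281 [ 0.01496462  0.04740543 -0.99876363]
```

View pics/f7.png

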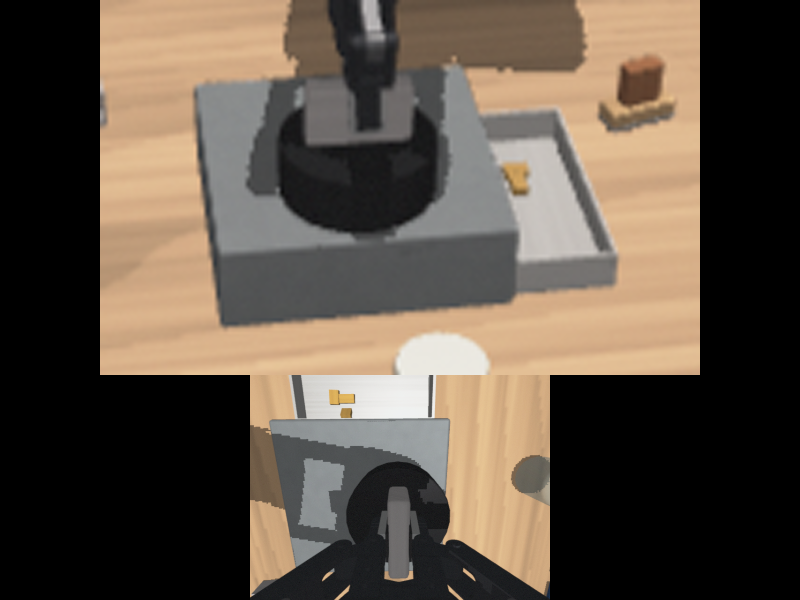

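```bash
python3 -c "
from h import *
s=manip.sense();print(s['t'],s['tcp_pos'],s['force'],s['finger_gap']);print(manip.sign_off())"
```

```text
23.1 [0.59053364 0.00418058 0.10784086] [-6.79816117  0.49315884 23.23307366] 0.168455549809811
the job is handed in; nothing more can be done
None
```

I handed the job in at 23.1 s. As far as my checks show, everything asked for was done; `sign_off` gives no verdict.

- **Offcuts:** I gripped the 70 x 30 mm scraper and wiped all three into the catch tray. The top picture and the last pictures show them there.
- **Scraper:** I set it back on the bench close to where it had stood and let go. It shows in the last top view and the final scene crop, standing upright and untouched.
- **Cap:** I pushed it in with the bar in line with the slots, then turned it about 91° clockwise. It is still gripped at 100 N and held down with about 23 N. The tool height is within 0.5 mm of the value worked out for fully home, and the last pictures show the cap flat on the deck.

Checks that failed or disagreed:
- **First insertion:** it caught on the collar's rim at about 27 N. A 2 mm shift along -x cleared it.
- **Cameras:** the top and wrist views disagreed by 2–5 mm in x.
- **Cap centring:** during the twist the TCP swung about 4 mm round the cap's axis, so the grip is off centre along the bar. I judged that the collar keeps the axis within the limit but did not measure it directly.
- **Tool tilt:** the tool drifted to a lean of about 3°, while the cap itself looked upright.

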